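# Refit the hob knobs and pack the service case

### The job

The hob's control panel has been serviced and its knobs washed: push every knob that is on the table onto a shaft of its own, flat to flat, until it snaps fully home on the panel, and turn it to off, its white pointer lined up with the off mark on the far side of the shaft. Press the wrench and the meter fully home, each into its own cutout in the service case. Leave the spice jar and the shaker where they stand.

Things in the scene. Friction and masses are not known exactly. Their poses are not given: they have to be found in the camera images.
- knob0_mid (a point): black bar-shaped knob, 50 long x 26 wide x 34 high mm, 45 g; four alike, one may be absent. This point: its centre, 17 mm above its underside, on its bore axis; z up, x along it to the pointer end (white line on top and down that end). Grip the long sides, 26 mm apart. D-bore in the underside, 26 mm deep, flat on the +x side, play 0.8 mm.
- knob1_mid (a point): black bar-shaped knob, 50 long x 26 wide x 34 high mm, 45 g; four alike, one may be absent. This point: its centre, 17 mm above its underside, on its bore axis; z up, x along it to the pointer end (white line on top and down that end). Grip the long sides, 26 mm apart. D-bore in the underside, 26 mm deep, flat on the +x side, play 0.8 mm.
- knob2_mid (a point): black bar-shaped knob, 50 long x 26 wide x 34 high mm, 45 g; four alike, one may be absent. This point: its centre, 17 mm above its underside, on its bore axis; z up, x along it to the pointer end (white line on top and down that end). Grip the long sides, 26 mm apart. D-bore in the underside, 26 mm deep, flat on the +x side, play 0.8 mm.
- knob3_mid (a point): black bar-shaped knob, 50 long x 26 wide x 34 high mm, 45 g; four alike, one may be absent. This point: its centre, 17 mm above its underside, on its bore axis; z up, x along it to the pointer end (white line on top and down that end). Grip the long sides, 26 mm apart. D-bore in the underside, 26 mm deep, flat on the +x side, play 0.8 mm.
- seat0 (a point): point on the top of the fixed steel control panel (100 x 360 x 40 mm), on the axis of its rightmost (-y end) shaft (shafts 85 mm apart). z up, x from the shaft across to its off mark (black dash, far side): the pointer's direction at off. A knob fully home has its centre 17 mm above this point; short of the snap it stands about 11 mm higher, misaligned on the shaft's end 24 mm higher.
- shaft0 (a joint): rightmost (-y end) D-shaft, rad: its flat (dark) faces this angle from the seat's x (anticlockwise from above), and so must the pointer to go on. 0 = off, stops -0.1 and 1.6, turns stiffly (0.05 N m). 12 mm in diameter, flat 3 mm off axis, 24 mm high, end tapered 2 mm. A sprung ball opposite the flat needs 10 to 15 N to push a knob past; it snaps in the last 3 mm, then holds with some 5 N.
- seat1 (a point): point on the top of the fixed steel control panel (100 x 360 x 40 mm), on the axis of its second from right shaft (shafts 85 mm apart). z up, x from the shaft across to its off mark (black dash, far side): the pointer's direction at off. A knob fully home has its centre 17 mm above this point; short of the snap it stands about 11 mm higher, misaligned on the shaft's end 24 mm higher.
- shaft1 (a joint): second from right D-shaft, rad: its flat (dark) faces this angle from the seat's x (anticlockwise from above), and so must the pointer to go on. 0 = off, stops -0.1 and 1.6, turns stiffly (0.05 N m). 12 mm in diameter, flat 3 mm off axis, 24 mm high, end tapered 2 mm. A sprung ball opposite the flat needs 10 to 15 N to push a knob past; it snaps in the last 3 mm, then holds with some 5 N.
- seat2 (a point): point on the top of the fixed steel control panel (100 x 360 x 40 mm), on the axis of its second from left shaft (shafts 85 mm apart). z up, x from the shaft across to its off mark (black dash, far side): the pointer's direction at off. A knob fully home has its centre 17 mm above this point; short of the snap it stands about 11 mm higher, misaligned on the shaft's end 24 mm higher.
- shaft2 (a joint): second from left D-shaft, rad: its flat (dark) faces this angle from the seat's x (anticlockwise from above), and so must the pointer to go on. 0 = off, stops -0.1 and 1.6, turns stiffly (0.05 N m). 12 mm in diameter, flat 3 mm off axis, 24 mm high, end tapered 2 mm. A sprung ball opposite the flat needs 10 to 15 N to push a knob past; it snaps in the last 3 mm, then holds with some 5 N.
- seat3 (a point): point on the top of the fixed steel control panel (100 x 360 x 40 mm), on the axis of its leftmost (+y end) shaft (shafts 85 mm apart). z up, x from the shaft across to its off mark (black dash, far side): the pointer's direction at off. A knob fully home has its centre 17 mm above this point; short of the snap it stands about 11 mm higher, misaligned on the shaft's end 24 mm higher.
- shaft3 (a joint): leftmost (+y end) D-shaft, rad: its flat (dark) faces this angle from the seat's x (anticlockwise from above), and so must the pointer to go on. 0 = off, stops -0.1 and 1.6, turns stiffly (0.05 N m). 12 mm in diameter, flat 3 mm off axis, 24 mm high, end tapered 2 mm. A sprung ball opposite the flat needs 10 to 15 N to push a knob past; it snaps in the last 3 mm, then holds with some 5 N.
- wrench_mid (a point): jet wrench: black handle block 64 long x 20 wide x 32 high mm, steel shank 40 x 10 x 10 mm out of one end, low down; 90 g. This point: centre of the handle block, 16 mm above its underside; z up, x towards the shank. Grip the block's long sides, upper half only: the lower 14 mm go into the insert.
- meter_mid (a point): pressure meter: grey block 70 long x 40 wide x 32 high mm, small screen on top, round steel nozzle 12 mm thick and 18 mm long out of one end, low down; 120 g. This point: centre of the block, 16 mm above its underside; z up, x towards the nozzle. Grip the block's long sides, upper half only: the lower 14 mm go into the insert.
- wrench_pocket (a point): floor centre of the wrench's (narrow) cutout in the fixed service case (grey tray 162 x 176 x 24 mm, rigid black insert). Floor 8 mm above the table, 14 mm deep, 1.3 mm play round the wrench. z up, x towards the shank part. Sprung nubs in the sides stop it about 10 mm up; 10 N presses it past. Home: underside on the floor, its centre 16 mm above this point.
- meter_pocket (a point): floor centre of the meter's (wide) cutout in the fixed service case (grey tray 162 x 176 x 24 mm, rigid black insert). Floor 8 mm above the table, 14 mm deep, 1.3 mm play round the meter. z up, x towards the nozzle part. Sprung nubs in the sides stop it about 10 mm up; 10 N presses it past. Home: underside on the floor, its centre 16 mm above this point.
- spice_jar: glass spice jar with a red cap, 45 x 45 x 106 mm, a bystander: origin at the centre of its underside, z up
- mill: small glass shaker with a grey domed top, 44 x 44 x 90 mm, a bystander: origin at the centre of its underside, z up
There are look-alikes about, which are no part of the job. Leave any green look-alike of the part that bears knob1_mid alone. Leave any orange look-alike of the part that bears knob3_mid alone.

How it is judged:
At the end, for the whole second after the job is handed in: Each knob present is upright on its own shaft, within 4 mm of the axis, underside at most 2 mm above the panel, within 0.2 rad of off; each tool present lies in its own cutout within 4 mm and 0.1 rad, at most 3 mm above the floor; all released and at rest (((horizontal distance between knob0_mid and seat0 below 0.004 m and z of knob0_mid in the frame of seat0 between 0.013 and 0.019 m and angle between knob0_mid's own z axis and vertical below 0.08 rad and angle between the x axis of knob0_mid and the x axis of seat0, either way round below 0.2 rad) or (horizontal distance between knob0_mid and seat1 below 0.004 m and z of knob0_mid in the frame of seat1 between 0.013 and 0.019 m and angle between knob0_mid's own z axis and vertical below 0.08 rad and angle between the x axis of knob0_mid and the x axis of seat1, either way round below 0.2 rad) or (horizontal distance between knob0_mid and seat2 below 0.004 m and z of knob0_mid in the frame of seat2 between 0.013 and 0.019 m and angle between knob0_mid's own z axis and vertical below 0.08 rad and angle between the x axis of knob0_mid and the x axis of seat2, either way round below 0.2 rad) or (horizontal distance between knob0_mid and seat3 below 0.004 m and z of knob0_mid in the frame of seat3 between 0.013 and 0.019 m and angle between knob0_mid's own z axis and vertical below 0.08 rad and angle between the x axis of knob0_mid and the x axis of seat3, either way round below 0.2 rad)) and ((horizontal distance between knob1_mid and seat0 below 0.004 m and z of knob1_mid in the frame of seat0 between 0.013 and 0.019 m and angle between knob1_mid's own z axis and vertical below 0.08 rad and angle between the x axis of knob1_mid and the x axis of seat0, either way round below 0.2 rad) or (horizontal distance between knob1_mid and seat1 below 0.004 m and z of knob1_mid in the frame of seat1 between 0.013 and 0.019 m and angle between knob1_mid's own z axis and vertical below 0.08 rad and angle between the x axis of knob1_mid and the x axis of seat1, either way round below 0.2 rad) or (horizontal distance between knob1_mid and seat2 below 0.004 m and z of knob1_mid in the frame of seat2 between 0.013 and 0.019 m and angle between knob1_mid's own z axis and vertical below 0.08 rad and angle between the x axis of knob1_mid and the x axis of seat2, either way round below 0.2 rad) or (horizontal distance between knob1_mid and seat3 below 0.004 m and z of knob1_mid in the frame of seat3 between 0.013 and 0.019 m and angle between knob1_mid's own z axis and vertical below 0.08 rad and angle between the x axis of knob1_mid and the x axis of seat3, either way round below 0.2 rad)) and ((horizontal distance between knob2_mid and seat0 below 0.004 m and z of knob2_mid in the frame of seat0 between 0.013 and 0.019 m and angle between knob2_mid's own z axis and vertical below 0.08 rad and angle between the x axis of knob2_mid and the x axis of seat0, either way round below 0.2 rad) or (horizontal distance between knob2_mid and seat1 below 0.004 m and z of knob2_mid in the frame of seat1 between 0.013 and 0.019 m and angle between knob2_mid's own z axis and vertical below 0.08 rad and angle between the x axis of knob2_mid and the x axis of seat1, either way round below 0.2 rad) or (horizontal distance between knob2_mid and seat2 below 0.004 m and z of knob2_mid in the frame of seat2 between 0.013 and 0.019 m and angle between knob2_mid's own z axis and vertical below 0.08 rad and angle between the x axis of knob2_mid and the x axis of seat2, either way round below 0.2 rad) or (horizontal distance between knob2_mid and seat3 below 0.004 m and z of knob2_mid in the frame of seat3 between 0.013 and 0.019 m and angle between knob2_mid's own z axis and vertical below 0.08 rad and angle between the x axis of knob2_mid and the x axis of seat3, either way round below 0.2 rad)) and ((horizontal distance between knob3_mid and seat0 below 0.004 m and z of knob3_mid in the frame of seat0 between 0.013 and 0.019 m and angle between knob3_mid's own z axis and vertical below 0.08 rad and angle between the x axis of knob3_mid and the x axis of seat0, either way round below 0.2 rad) or (horizontal distance between knob3_mid and seat1 below 0.004 m and z of knob3_mid in the frame of seat1 between 0.013 and 0.019 m and angle between knob3_mid's own z axis and vertical below 0.08 rad and angle between the x axis of knob3_mid and the x axis of seat1, either way round below 0.2 rad) or (horizontal distance between knob3_mid and seat2 below 0.004 m and z of knob3_mid in the frame of seat2 between 0.013 and 0.019 m and angle between knob3_mid's own z axis and vertical below 0.08 rad and angle between the x axis of knob3_mid and the x axis of seat2, either way round below 0.2 rad) or (horizontal distance between knob3_mid and seat3 below 0.004 m and z of knob3_mid in the frame of seat3 between 0.013 and 0.019 m and angle between knob3_mid's own z axis and vertical below 0.08 rad and angle between the x axis of knob3_mid and the x axis of seat3, either way round below 0.2 rad)) and horizontal distance between wrench_mid and wrench_pocket below 0.004 m and z of wrench_mid in the frame of wrench_pocket between 0.012 and 0.019 m and angle between each of wrench_mid, meter_mid's own z axis and vertical below 0.08 rad and angle between the x axis of wrench_mid and the x axis of wrench_pocket, either way round below 0.1 rad and horizontal distance between meter_mid and meter_pocket below 0.004 m and z of meter_mid in the frame of meter_pocket between 0.012 and 0.019 m and angle between the x axis of meter_mid and the x axis of meter_pocket, either way round below 0.1 rad and linear speed of each of knob0, knob1, knob2, knob3, wrench, meter below 0.02 m/s); the robot touches nothing.
It fails at once if a bystander (spice jar or shaker) is moved more than 3 cm or tipped (distance of any of spice_jar, mill from where it was at the start of the episode above 0.03 m or angle between any of spice_jar, mill's own z axis and vertical above 0.4 rad).
Of knob0, knob1, knob2, knob3 only 3 to 4 are there at a start; the rules pass over those that are not, and their reading is None.
At some moment in a run one of knob0, knob1, knob2, knob3, wrench, meter may be knocked a few centimetres aside while the robot is not near it.
Once in a run the grip may slacken for a moment while it holds something.
It also fails if it takes over 210 s, if anything falls off the work surface, if the arm or the gripper's body presses on something with over 40 N, if the wrist force passes 120 N, or if a joint passes its speed limit or range.

### The arm

A 6-joint arm with a two-finger parallel gripper is mounted at the origin on a cart in front of the work surface, level with it; the furniture and walls round the work are solid. World frame = base frame: x ahead of the robot, y to its left, z up, the work surface at z = 0. Lengths are in m, angles in rad, forces in N, time in s.
With the tool pointing down it reaches from about 0.35 to 0.875 m from the base axis. Payload 4.2 kg.
Tool frame: the origin (TCP) lies midway between the tips of the shut fingers; the grasp point (between the pads) lies bot.hold_point_z behind it (bot.hold_point_z is the distance from the TCP to the grasp point, in m); z points along the fingers, y is the line along which they close (so a half turn about z gives the same grasp; the last joint's range is limited). The gripper opens to 85 mm and grips with 20 to 120 N. Pads are 22 mm wide; open, the fingers measure 114 mm over their backs; the gripper's body (76 mm by 85 mm) begins 54 mm behind the grasp point. The pads swing forward as they close: fully open they stand 13 mm farther back than shut.
Start: joints at [-0.99, 0.385, 0.008, 0, -1.194, -0.259], TCP at [0.198, -0.593, 0.231] pointing down, gripper open.
Joint ranges: [-3.14, 3.14], [-1.21, 2.06], [-1.07, 1.41], [-3.16, 2.05], [-2.99, -0.16], [-3.1, 3.1]. Speed limits (rad/s): [2.79, 2.79, 3.14, 3.14, 3.14, 3.14].

### API

Orientations are given as a rotation vector (axis times angle).
In Python, from cell import bot gives the robot as it stands. Calls block until the motion is done:
- bot.movep(position, orientation): joint-space move of the TCP to a pose.
- bot.movel(position, rotation=None, max_speed=0.15, contact_N=None): straight line of the TCP; rotation=None keeps the orientation; max_speed is the mean speed in m/s. With contact_N (N) it stops when the force on the tool has changed by that much, and returns True; else False.
- bot.move_joints(angles): joint-space move.
- bot.gripper_to(opening, force=None): opening from 0.0 (shut) to 1.0 (fully open); force is the grip in N (None keeps the last); returns when the fingers have stopped.
- bot.pause(seconds).
- bot.inverse_kinematics(position, orientation): joint angles nearest the present ones, or None.
- bot.get_state(): the state.
- bot.read_camera(name): name is "side" or "top" or "wrist"; returns (picture, depth): 420x560x3 uint8, red, green, blue; 420x560 float32, m along the optical axis (not along the pixel's ray), 0 where there is no reading.
- bot.camera_params(name): a dict with "fx", "fy", "cx", "cy" (pixels), "dist" ([k1, k2, p1, p2, k3] as OpenCV has them; the pictures are not rectified), "view" (4x4, takes a point from world to camera coordinates). Camera axes: x right, y up, looking along -z (the intrinsics and any distortion apply to the point x, -y, -z); pixel columns grow to the right and rows downward; lengths in m; the calibration is good to about 2 mm. A picture is of the moment at which its call begins: read the wrist's pose just before it. camera_params takes no time and is no camera call; for the wrist camera it gives the pose at the moment of the call.
A pose or a line that the arm cannot do raises bot.MotionError and nothing moves.
- bot.sign_off(): hands the job in; it is judged then, once.
The state is a dict: "time": time; "joint_pos": joint angles; "joint_velocities": joint speeds; "effort": joint torques, N m; "tool_pos": TCP position; "eef_rot": TCP orientation; "ft_force": force on the tool from outside, world axes, zero at the start; "moment": the same for the moment, N m; "gripper_width": opening from 0.0 (shut) to 1.0 (fully open); "grip_force": force on a finger pad.
Only numpy, scipy, OpenCV 4.12 (cv2) and the standard library are available. Lean on these libraries where they do the work, as an engineer would, in place of code of your own. Each camera call takes 0.05 s, during which the arm holds its last target. There are 200 camera calls.

## Working session

There is one attempt and no reset: what is moved stays moved. The work goes in short steps, each a Python script; the robot and the scene stay as the last script left them, time stands still between calls to the robot, and variables do not carry over. Pictures are saved under pics/ and viewed, at most 14 in all, crops included, and the job is handed in when it is done.

```bash
ls; mkdir -p pics; python3 - <<'E'
from cell import bot
import cv2,numpy as np
for n in ("top","side"):
    p,d=bot.read_camera(n); cv2.imwrite(f"pics/{n}0.png",p[:,:,::-1]); np.save(f"pics/{n}0.npy",d)
    print(n,{k:(np.round(v,3).tolist() if not np.isscalar(v) else round(v,3)) for k,v in bot.camera_params(n).items()})
s=bot.get_state();print(s, bot.hold_point_z)
E
```

```text
pics
top {'fx': 384.841, 'fy': 384.841, 'cx': 293.662, 'cy': 209.09, 'dist': [-0.098, 0.0, 0.0, 0.0, 0.0], 'view': [[0.02, -1.0, -0.009, -0.022], [0.988, 0.018, 0.155, -0.561], [-0.155, -0.012, 0.988, -0.936], [0.0, 0.0, 0.0, 1.0]]}
side {'fx': 503.265, 'fy': 503.265, 'cx': 280.43, 'cy': 209.354, 'dist': [-0.089, 0.0, 0.0, 0.0, 0.0], 'view': [[0.995, -0.098, -0.024, -0.556], [0.071, 0.514, 0.855, -0.092], [-0.072, -0.852, 0.518, -1.304], [0.0, 0.0, 0.0, 1.0]]}
{'time': 0.1, 'joint_pos': array([-9.90448248e-01,  3.85471603e-01,  6.73231278e-03, -4.56982100e-04,
       -1.19399737e+00, -2.58608317e-01]), 'joint_velocities': array([ 0.00059533, -0.00139194,  0.00471773,  0.00132029, -0.00121861,
        0.00028525]), 'effort': array([-4.56007456e-04, -3.93319237e+01,  1.88929904e+01,  4.19803709e+00,
       -2.57125161e-03,  9.37347096e-06]), 'tool_pos': array([ 0.19748917, -0.59241144,  0.23032076]), 'eef_rot': array([ 5.02884623e-01, -3.10067321e+00, -3.05497677e-03]), 'ft_force': array([ 0.21653171,  0.00127858, -0.48992243]), 'moment': array([-0.02202149,  0.03119179, -0.02599334]), 'grip_force': 0.0, 'gripper_width': 1.0012018037517159} 0.0187
```

View pics/top0.png

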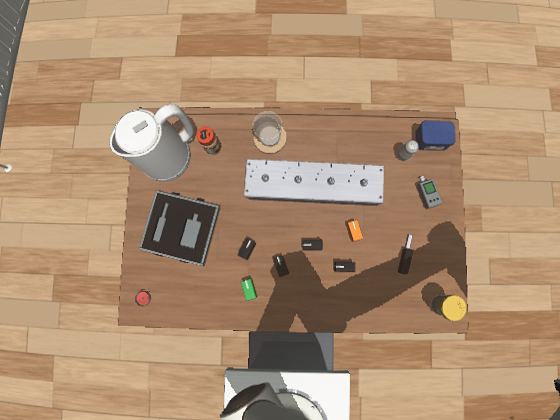

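View pics/side0.png

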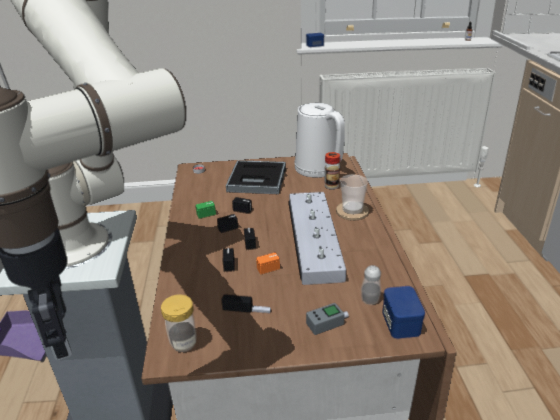

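```bash
cat > h.py <<'E'
from cell import bot
import cv2,numpy as np
from scipy.spatial.transform import Rotation as R
def rays(P,px):
    K=np.array([[P['fx'],0,P['cx']],[0,P['fy'],P['cy']],[0,0,1]])
    u=cv2.undistortPoints(np.float64(px).reshape(-1,1,2),K,np.float64(P['dist'])).reshape(-1,2)
    V=np.array(P['view']); d=np.c_[u[:,0],-u[:,1],-np.ones(len(u))]@V[:3,:3]
    return -V[:3,:3].T@V[:3,3],d
def cast(P,px,z):
    o,d=rays(P,px); return o+d*((z-o[2])/d[:,2])[:,None]
def proj(P,X):
    V=np.array(P['view']); c=np.atleast_2d(X)@V[:3,:3].T+V[:3,3]
    K=np.array([[P['fx'],0,P['cx']],[0,P['fy'],P['cy']],[0,0,1]])
    return cv2.projectPoints((c*[1,-1,-1])[:,None],np.zeros(3),np.zeros(3),K,np.float64(P['dist']))[0].reshape(-1,2)
def rot(a):
    """tool down; tool x axis at world yaw a (tool y = closing line at a-90deg)"""
    return (R.from_euler('z',a)*R.from_euler('x',np.pi)).as_rotvec()
def shot(n,cam='wrist'):
    P=bot.camera_params(cam); p,d=bot.read_camera(cam)
    cv2.imwrite(f"pics/{n}.png",p[:,:,::-1]); np.savez(f"pics/{n}.npz",p=p,d=d,**{k:np.array(v) for k,v in P.items()})
    return P,p,d
E
python3 - <<'E'
from h import *
P=bot.camera_params('top')
for n,z,px in [('knob',.034,[(247,248),(281,265),(312,244),(344,267)]),('wr',.03,[(405,255)]),('met',.03,[(430,192)]),('case',.02,[(180,228),(161,222),(192,230)]),('shaft',.064,[(265,177),(298,179),(331,181),(364,182)]),('jar',.1,[(207,133)]),('mill',.09,[(411,146)]),('kettle',.15,[(135,130)])]:
    print(n,cast(P,px,z).round(3).tolist())
print(bot.camera_params('wrist'))
T=R.from_rotvec(bot.get_state()['eef_rot']).as_matrix();W=bot.camera_params('wrist')['view'];
c=-W[:3,:3].T@W[:3,3];print('cam in tool',T.T@(c-bot.get_state()['tool_pos']), T.T@W[:3,:3].T)
E
```

```text
knob [[0.461, 0.105, 0.034], [0.42, 0.018, 0.034], [0.474, -0.059, 0.034], [0.417, -0.141, 0.034]]
wr [[0.45, -0.297, 0.03]]
met [[0.615, -0.368, 0.03]]
case [[0.509, 0.286, 0.02], [0.524, 0.338, 0.02], [0.505, 0.253, 0.02]]
shaft [[0.639, 0.063, 0.064], [0.635, -0.021, 0.064], [0.631, -0.104, 0.064], [0.63, -0.188, 0.064]]
jar [[0.741, 0.209, 0.1]]
mill [[0.72, -0.303, 0.09]]
kettle [[0.73, 0.373, 0.15]]
{'fx': 289.3190199425892, 'fy': 289.3190199425892, 'cx': 279.0835685839003, 'cy': 209.1872908765042, 'dist': array([-0.00650943,  0.        ,  0.        ,  0.        ,  0.        ]), 'view': array([[-0.31627685,  0.94866458,  0.00211559,  0.62443213],
       [-0.90411581, -0.30074778, -0.30352161,  0.03983878],
       [-0.28730394, -0.09790959,  0.95282221, -0.37975847],
       [ 0.        ,  0.        ,  0.        ,  1.        ]])}
cam in tool [ 0.07730278 -0.00049499 -0.14228706] [[ 2.31925604e-04  9.52798433e-01  3.03603512e-01]
 [ 9.99999965e-01 -1.81164203e-04 -1.95362126e-04]
 [-1.31138640e-04  3.03603546e-01 -9.52798441e-01]]
```

```bash
python3 - <<'E'
from h import *
for n,x,y,z in [('tools',.53,-.33,.22),('panel',.64,-.06,.2),('knobs',.45,-.02,.18),('case',.5,.27,.2)]:
    bot.movep([x,y,z],rot(0)); bot.pause(.3); shot(n+'1')
print(bot.get_state()['time'],bot.get_state()['ft_force'])
a=[cv2.imread(f'pics/{n}1.png') for n in ('knobs','panel')]
for i,n in enumerate(('knobs','panel','tools','case')):
    pass
cv2.imwrite('pics/m1.png',np.hstack([cv2.resize(a[0],None,fx=1.4,fy=1.4)]))
E
```

```text
6.4 [-0.30340635  0.24856282 -0.42337513]
```

View pics/m1.png

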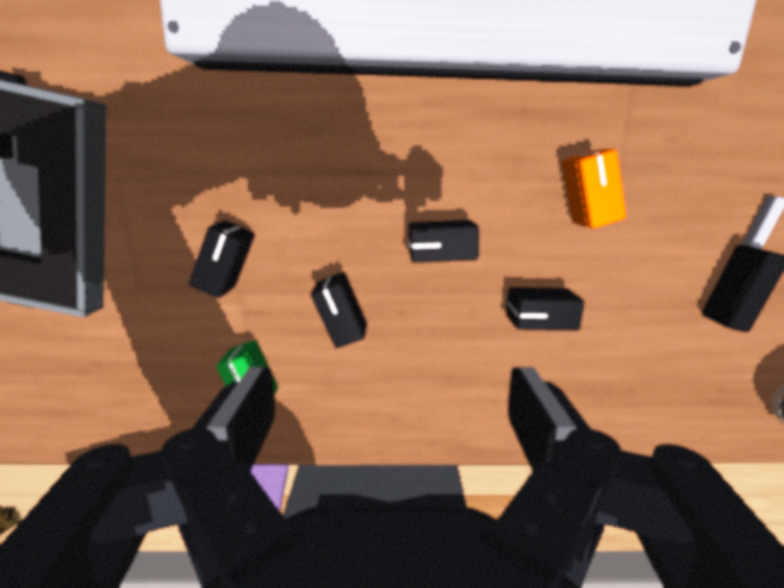

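View pics/panel1.png

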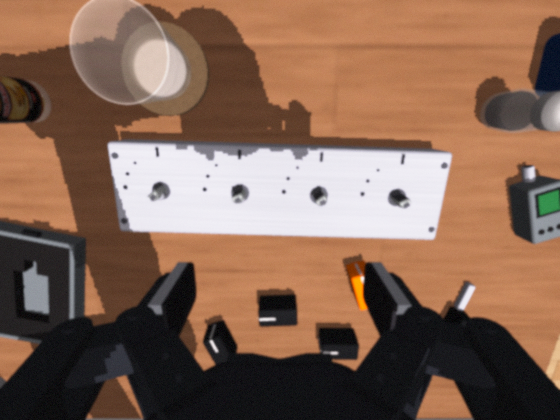

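```bash
python3 - <<'E'
import cv2,numpy as np
a=[cv2.imread(f'pics/{n}1.png') for n in ('tools','case')]
cv2.imwrite('pics/m2.png',np.hstack([cv2.resize(i[:,80:480],(400,420)) for i in a]))
E
```

```text
(no output)
```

View pics/m2.png

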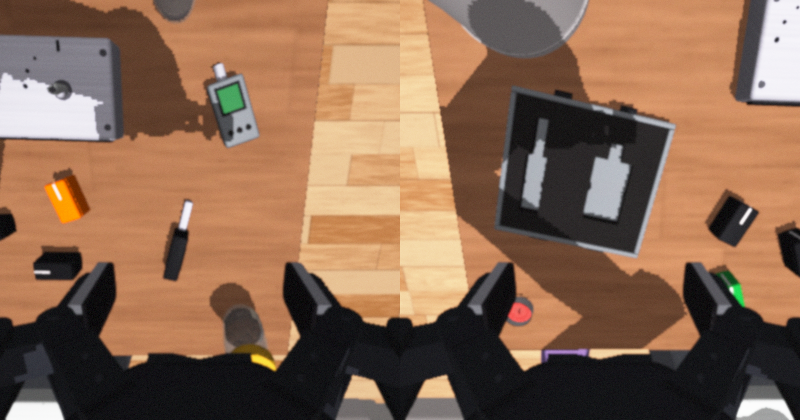

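```bash
python3 - <<'E'
from h import *
seg=[]
bot.movel([.55,.1,.2])
for i,y in enumerate([-.188,-.104,-.021,.063]):
    bot.movep([.615,y,.13],rot(0)); bot.pause(.3); P,p,d=shot(f'sh{i}')
    u,v=proj(P,[.634,y,.064])[0].round().astype(int)
    c=p[max(0,v-70):v+40,u-50:u+50,::-1]; print(i,u,v,c.shape)
    seg.append(cv2.resize(c,None,fx=4,fy=4,interpolation=cv2.INTER_CUBIC)[:440])
    seg[-1]=seg[-1][-300:,:]
cv2.imwrite('pics/m3.png',np.vstack([np.hstack(seg[:2]),np.hstack(seg[2:])]))
print(bot.get_state()['time'])
E
```

```text
0 280 200 (110, 100, 3)
1 277 200 (110, 100, 3)
2 277 200 (110, 100, 3)
3 277 200 (110, 100, 3)
11.5833
```

View pics/m3.png

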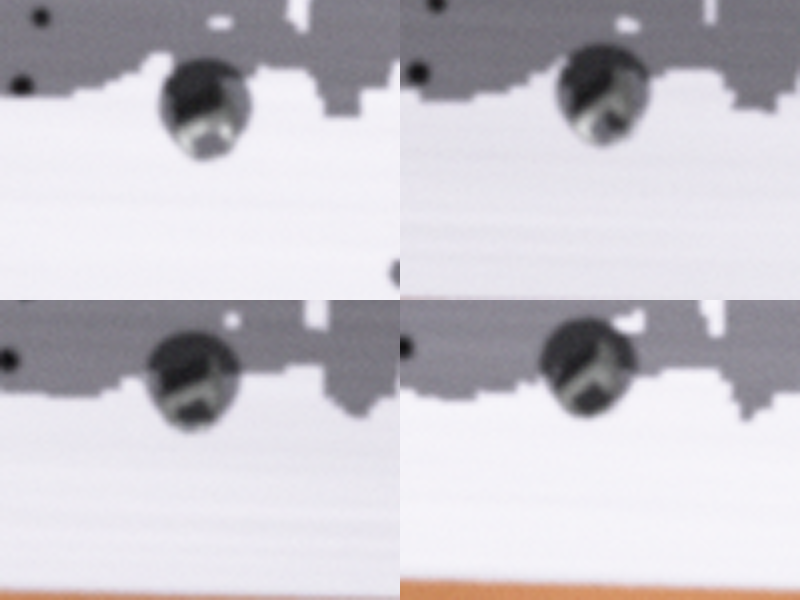

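```bash
python3 - <<'E'
from h import *
seg=[]
for i,y in reversed(list(enumerate([-.188,-.104,-.021,.063]))):
    bot.movep([.557,y,.09],rot(0)); bot.pause(.3); P,p,d=shot(f'sv{i}')
    vv,uu=np.mgrid[:420,:560]; o,dr=rays(P,np.c_[uu.ravel(),vv.ravel()])
    X=(o+dr*d.reshape(-1,1)).reshape(420,560,3)
    u,v=proj(P,[.634,y,.064])[0].round().astype(int)
    w=X[v-25:v+25,u-25:u+25].reshape(-1,3); t=w[w[:,2]>.058]
    print(i,u,v,'zmax',np.percentile(w[:,2],99).round(4),'n',len(t),t.mean(0).round(4), np.median(w[:,2]).round(4))
    dz=np.clip((X[v-25:v+25,u-33:u+33,2]-.03)/.04*255,0,255).astype(np.uint8)
    c=np.hstack([p[v-25:v+25,u-33:u+33,::-1],np.dstack([dz]*3)])
    seg.append(cv2.resize(c,None,fx=3,fy=3,interpolation=cv2.INTER_NEAREST))
    seg[-1]=cv2.resize(seg[-1],(400,150*400//396))
cv2.imwrite('pics/m4.png',np.vstack([np.hstack(seg[:2]),np.hstack(seg[2:])]))
print(bot.get_state()['time'])
E
```

```text
3 279 121 zmax 0.0646 n 313 [0.6423 0.0653 0.067 ] 0.0399
2 280 120 zmax 0.0647 n 320 [ 0.6396 -0.0194  0.067 ] 0.04
1 280 120 zmax 0.0647 n 319 [ 0.6371 -0.1044  0.0696] 0.04
0 280 120 zmax 0.0648 n 319 [ 0.6345 -0.1892  0.0697] 0.04
14.6583
```

View pics/m4.png

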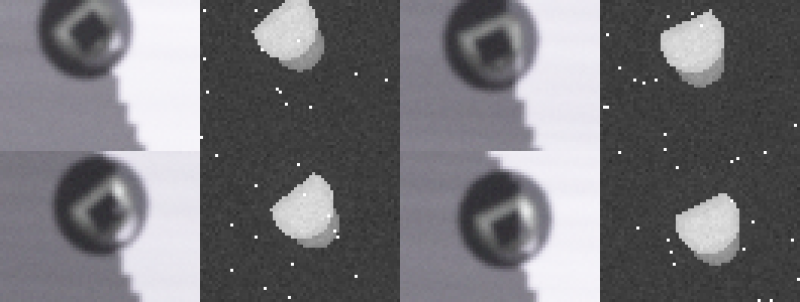

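```bash
cat > m.py <<'E'
from h import *
from scipy.optimize import least_squares
C=[]
for i,y in enumerate([-.188,-.104,-.021,.063]):
    z=np.load(f'pics/sv{i}.npz'); P={k:z[k] for k in('fx','fy','cx','cy','dist','view')}; d=z['d']
    vv,uu=np.mgrid[:420,:560]; o,dr=rays(P,np.c_[uu.ravel(),vv.ravel()])
    Z=(o+dr*d.reshape(-1,1)).reshape(420,560,3)[:,:,2]
    u,v=proj(P,[.637,y,.064])[0].round().astype(int)
    for lo,hi in((.058,.068),(.0475,.068)):
        m=((Z>lo)&(Z<hi)).astype(np.uint8); k=np.zeros_like(m); k[v-25:v+25,u-25:u+25]=1; m=cv2.medianBlur(m*k,3)
        cs,_=cv2.findContours(cv2.resize(m*255,None,fx=4,fy=4,interpolation=cv2.INTER_LINEAR)//128,0,cv2.CHAIN_APPROX_NONE)
        c=max(cs,key=cv2.contourArea)[:,0]/4.-.375
        X=cast(P,c,.064)[:,:2]
        # circle fit on the points that fit best (trimmed)
        s=np.ones(len(X),bool); q=np.r_[X.mean(0),.005]
        q=least_squares(lambda q:np.hypot(*(X-q[:2]).T)-q[2],q,loss='cauchy',f_scale=.0002).x
        rel=X-q[:2]; th=np.arctan2(rel[:,1],rel[:,0]); r=np.hypot(*rel.T)
        prof=[r[np.abs((th-a+np.pi)%(2*np.pi)-np.pi)<.2].mean()*1e3 for a in np.arange(-180,180,20)*np.pi/180]
        mo=X.mean(0); area=cv2.contourArea(np.float32(X*1e3))
        print(i,lo,'c',q[:2].round(4),'r',q[2].round(4),'area',round(area,1)); print('  ',np.round(prof,1))
        ch=X[np.arange(0,len(X),1)]
        # dominant straight edge
        best=max(((np.sum((np.abs(rel@n-(rel@n).max())<.0005)),a) for a in np.arange(-180,180,2) for n in[np.array([np.cos(np.radians(a)),np.sin(np.radians(a))])]))
        n=np.array([np.cos(np.radians(best[1])),np.sin(np.radians(best[1]))]); print('  edge deg',best[1],best[0],'dist',(rel@n).max().round(4))
E
python3 m.py
```

```text
0 0.058 c [ 0.635 -0.189] r 0.0057 area 87.8
   [5.7 5.7 5.6 5.7 5.8 5.8 5.8 5.8 4.9 3.8 3.4 3.5 4.2 5.4 5.9 5.8 5.7 5.7]
  edge deg 26 71 dist 0.0035
0 0.0475 c [ 0.6334 -0.1899] r 0.0059 area 106.4
   [6.1 6.2 6.  5.5 4.9 4.9 5.5 6.1 6.6 5.9 5.3 5.5 6.4 6.9 6.2 5.4 5.4 5.7]
  edge deg 26 71 dist 0.0054
1 0.058 c [ 0.6377 -0.104 ] r 0.0057 area 86.4
   [5.6 5.6 5.7 5.5 5.5 5.6 5.9 6.  5.6 4.2 3.6 3.3 3.6 4.7 5.5 5.8 5.8 5.8]
  edge deg 36 66 dist 0.0036
1 0.0475 c [ 0.6362 -0.1052] r 0.0058 area 106.4
   [5.7 6.1 6.3 6.  5.6 4.9 5.1 6.  6.8 6.4 5.5 5.2 5.7 6.5 6.4 5.8 5.2 5.3]
  edge deg 36 66 dist 0.0054
2 0.058 c [ 0.6403 -0.0191] r 0.0057 area 87.1
   [5.6 5.7 5.6 5.7 5.7 5.8 5.8 5.7 4.7 3.6 3.4 3.6 4.3 5.4 5.8 5.8 5.8 5.7]
  edge deg 22 72 dist 0.0036
2 0.0475 c [ 0.6384 -0.0201] r 0.006 area 109.5
   [6.2 6.2 6.1 5.5 4.9 4.9 5.5 6.3 6.8 6.1 5.5 5.8 6.8 6.8 6.  5.5 5.3 5.7]
  edge deg 22 72 dist 0.0057
3 0.058 c [0.643  0.0657] r 0.0057 area 87.0
   [5.8 5.6 5.5 5.6 5.6 5.8 5.7 5.8 5.6 4.5 3.5 3.5 3.7 4.5 5.6 5.8 5.7 5.8]
  edge deg 42 67 dist 0.0036
3 0.0475 c [0.6412 0.0643] r 0.006 area 111.3
   [5.7 6.2 6.3 6.1 5.7 5.  5.  5.7 6.7 7.  6.  5.8 6.1 6.9 6.5 5.6 5.1 5.3]
  edge deg 42 67 dist 0.0059
```

```bash
cat > k.py <<'E'
from h import *
import json,os
B=np.array(json.load(open('bias.json'))) if os.path.exists('bias.json') else np.zeros(2)   # camera minus truth, tool axes (yaw 0 look)
def look(xy,ztop,name,dx=.06,up=.026):
    """shot from yaw 0 with the camera roughly over xy; returns params, image, world xyz map"""
    bot.movep([xy[0]-dx,xy[1],ztop+up],rot(0)); bot.pause(.25); P,p,d=shot(name)
    vv,uu=np.mgrid[:420,:560]; o,dr=rays(P,np.c_[uu.ravel(),vv.ravel()])
    return P,p,(o+dr*d.reshape(-1,1)).reshape(420,560,3)
def block(xy,ztop,name,rad=.07,tol=.006,hue=None,**kw):
    """top face at ztop nearest xy: centre, long-axis yaw, size, and shot"""
    P,p,X=look(xy,ztop,name,**kw)
    m=(np.abs(X[:,:,2]-ztop)<tol)&(np.hypot(X[:,:,0]-xy[0],X[:,:,1]-xy[1])<rad)
    if hue=='dark':
        hsv=cv2.cvtColor(p,cv2.COLOR_RGB2HSV); m&=~((hsv[:,:,1]>120)&(hsv[:,:,2]>90))
    m=cv2.morphologyEx(m.astype(np.uint8),cv2.MORPH_OPEN,np.ones((3,3)))
    n,lab,st,_=cv2.connectedComponentsWithStats(m); i=1+np.argmax(st[1:,4]); m=(lab==i).astype(np.uint8)
    c=max(cv2.findContours(m,0,cv2.CHAIN_APPROX_NONE)[0],key=cv2.contourArea)[:,0]
    W=cast(P,c,ztop)[:,:2]
    (cx,cy),(w,h),a=cv2.minAreaRect(np.float32(W*1e3)); a=np.radians(a)
    if h>w: a+=np.pi/2; w,h=h,w
    return np.array([cx,cy])/1e3-B,a,(w,h),P,p,m
def knob(xy,name,**kw):
    c,a,s,P,p,m=block(xy,.034,name,hue='dark',**kw)
    v,u=np.nonzero((p.min(2)>150)&(cv2.erode(m,np.ones((3,3)))>0))
    w=cast(P,np.c_[u,v],.034)[:,:2].mean(0)-B
    e=np.array([np.cos(a),np.sin(a)])
    if (w-c)@e<0: a+=np.pi
    print(name,'knob',c.round(4),'yaw',round(np.degrees(a)%360,1),'size',np.round(s,1),'white',len(u))
    return c,a
def j6(xy,yaw): return (yaw+np.pi/2-np.arctan2(xy[1],xy[0])+np.pi)%(2*np.pi)-np.pi
def st(t=''):
    s=bot.get_state(); print(t,'t',round(s['time'],1),'tcp',s['tool_pos'].round(4),'f',s['ft_force'].round(1),'w',round(s['gripper_width'],3),'g',round(s['grip_force'],1)); return s
def grasp(xy,yaw,z,open_,force=60,up=.1):
    bot.movep([*xy,z+up],rot(yaw)); bot.gripper_to(open_)
    bot.movel([*xy,z],max_speed=.12); bot.gripper_to(0,force)
E
python3 - <<'E'
from k import *
bot.movel([.5,.063,.15])
c,a=knob([.461,.105],'k0a')
ya=a+np.pi/2
if abs(j6(c,ya))>2.6: ya+=np.pi
grasp(c,ya,.008,.85,20); st('long'); bot.gripper_to(.85); bot.movel([*c,.08])
yb=ya-np.pi/2
grasp(c,yb,.008,.5,20,.07); st('wide'); bot.gripper_to(.55); bot.movel([*c,.08])
c2,a2=knob(c,'k0b'); print('commanded',c,'bias',c2-c,'yaw cmd',np.degrees(yb)%360)
st()
E
```

```text
k0a knob [0.4603 0.1094] yaw 334.2 size [49.5 25.3] white 184
long t 20.2 tcp [0.4608 0.1097 0.0088] f [-2.1  0.9  4.4] w 0.581 g 22.1
wide t 24.0 tcp [0.461  0.1098 0.0089] f [0.  0.2 4.5] w 0.299 g 20.2
k0b knob [0.4617 0.1095] yaw 334.3 size [49.5 25.2] white 239
commanded [0.46031494 0.10943344] bias [1.38717651e-03 1.71051025e-05] yaw cmd 334.18836975097656
 t 25.7 tcp [0.4009 0.1096 0.0599] f [0.8 0.1 0.3] w 0.55 g 0.0
```

```bash
echo '[0.0007,-0.0003]'>bias.json; cat >> k.py <<'E'
SH=np.array([[.6350,-.1890],[.6377,-.1040],[.6403,-.0191],[.6430,.0657]])-[.0007,-.0003]
PHI=np.radians([26,36,22,42]); OFF=-.0314
def settle(xy,z,yaw=None):
    """straight move, then correct the droop of xy"""
    r=None if yaw is None else rot(yaw)
    bot.movel([*xy,z],r); bot.pause(.15); e=np.array([*xy,z])-bot.get_state()['tool_pos']
    bot.movel(np.array([*xy,z])+e,max_speed=.05); bot.pause(.1); return e
def pick(c,a,phi,xy2,z=.008,op=.5,force=70,lift=.12):
    k=min((0,np.pi),key=lambda k:max(abs(j6(c,a+k)),abs(j6(xy2,phi+k)),abs(j6(xy2,OFF+k))))
    grasp(c,a+k,z,op,force); zo=bot.get_state()['tool_pos'][2]
    bot.movel([*c,z+lift]); st('lifted'); return k,zo
def put(i,k,zo):
    xy,y=SH[i],PHI[i]+k
    bot.movep([*xy,.04+zo+.06],rot(y)); e=settle(xy,.04+zo+.03); st('above'); 
    t=np.array([*xy,.04+zo])+e
    hit=bot.movel(t+[0,0,.0135],max_speed=.03,contact_N=12); s=st(f'stage1 hit={hit}')
    if hit: return False
    hit=bot.movel(t-[0,0,.001],max_speed=.03,contact_N=45); s=st(f'stage2 hit={hit}')
    return s['tool_pos'][2]-zo-.04<.003
def off(i,k,t=None):
    s=bot.get_state(); p=s['tool_pos']
    for f in (.5,1,): bot.movel(s['tool_pos'],rot(PHI[i]*(1-f)+OFF*f+k),max_speed=.05)
    st('turned'); bot.gripper_to(.48); bot.movel(s['tool_pos']+[0,0,.09]); st('off')
E
python3 - <<'E'
from k import *
c=np.array([.4610,.1098]); a=np.radians(334.2)
k,zo=pick(c,a,PHI[3],SH[3]); print(k,zo)
ok=put(3,k,zo); print(ok)
E
```

```text
lifted t 28.6 tcp [0.4602 0.1094 0.1271] f [-0.1 -0.7 -0.8] w 0.289 g 69.0
0 0.00899670112287244
above t 30.7 tcp [0.6417 0.0657 0.078 ] f [-0.5 -0.4  0.2] w 0.289 g 68.9
stage1 hit=False t 31.4 tcp [0.6426 0.0663 0.0611] f [ 4.   3.1 -2.8] w 0.291 g 73.7
stage2 hit=False t 32.0 tcp [0.643  0.0662 0.0491] f [1.3 3.9 9.7] w 0.292 g 75.4
True
```

```bash
python3 - <<'E'
from k import *
off(3,0)
P,p,X=look([.6423,.066],.074,'c3')
m=(np.abs(X[:,:,2]-.074)<.006)&(np.hypot(X[:,:,0]-.6423,X[:,:,1]-.066)<.05)
c,a,s,*_=block([.6423,.066],.074,'c3b'); print(c,np.degrees(a)%180,s,X[m][:,2].mean())
c,a=knob([.42,.018],'k1')
k,zo=pick(c,a,PHI[2],SH[2]); print(k,zo); print(put(2,k,zo))
E
```

```text
turned t 33.1 tcp [0.6444 0.0663 0.0491] f [5.4 2.3 0. ] w 0.291 g 73.9
off t 34.2 tcp [0.642  0.0661 0.1381] f [-0.4 -0.5 -0.3] w 0.481 g 0.0
[0.64410066 0.06597836] 179.01392364501953 (49.4251708984375, 25.524436950683594) 0.07378120270890494
k1 knob [0.4178 0.0208] yaw 21.1 size [49.4 25.5] white 148
lifted t 41.4 tcp [0.417  0.0205 0.1272] f [-0.2 -0.2 -0.4] w 0.291 g 68.6
3.141592653589793 0.008901089697108382
above t 43.1 tcp [ 0.6391 -0.0192  0.0775] f [-0.7  0.1  0.2] w 0.293 g 68.7
stage1 hit=False t 43.8 tcp [ 0.6401 -0.0187  0.0607] f [ 5.   1.3 -2.3] w 0.292 g 68.7
stage2 hit=False t 44.5 tcp [ 0.6403 -0.0189  0.049 ] f [ 1.4  3.1 10.7] w 0.289 g 70.4
True
```

```bash
sed -i 's/-\[.0007,-.0003\]$/-[-.0002,-.0003]/' k.py; python3 - <<'E'
from k import *
off(2,np.pi)
for i,g in((1,[.474,-.059]),(0,[.417,-.141])):
    c,a=knob(g,f'k{3-i}')
    k,zo=pick(c,a,PHI[i],SH[i])
    if not .27<bot.get_state()['gripper_width']<.33: print('lost'); break
    if not put(i,k,zo): print('FAIL',i); break
    off(i,k)
E
```

```text
turned t 45.2 tcp [ 0.6416 -0.0184  0.049 ] f [ 5.4  2.5 -0.6] w 0.289 g 69.0
off t 46.2 tcp [ 0.6394 -0.0189  0.138 ] f [-0.3 -1.4 -0.4] w 0.479 g 0.0
k2 knob [ 0.4734 -0.0589] yaw 92.4 size [49.5 25.6] white 151
lifted t 53.0 tcp [ 0.4725 -0.0589  0.127 ] f [ 0.2  0.  -0.7] w 0.291 g 69.0
above t 54.6 tcp [ 0.6374 -0.1039  0.0778] f [-0.3  0.4 -0.2] w 0.291 g 68.8
stage1 hit=False t 55.3 tcp [ 0.6372 -0.1039  0.0609] f [ 0.7 -0.2  0. ] w 0.292 g 68.9
stage2 hit=False t 56.0 tcp [ 0.6375 -0.1039  0.049 ] f [-4.9  0.5 12.5] w 0.289 g 70.7
turned t 56.9 tcp [ 0.6388 -0.1038  0.0491] f [ 5.4  0.5 -1.6] w 0.294 g 68.8
off t 58.0 tcp [ 0.6366 -0.1039  0.1381] f [-0.1  0.3 -1. ] w 0.481 g 0.0
k3 knob [ 0.4186 -0.1417] yaw 88.8 size [49.5 25.6] white 126
lifted t 64.8 tcp [ 0.4178 -0.1416  0.1271] f [-0.1  0.7 -0.4] w 0.292 g 68.7
above t 66.6 tcp [ 0.6347 -0.1886  0.0776] f [-0.1  0.7 -0.2] w 0.295 g 68.7
stage1 hit=False t 67.3 tcp [ 0.6345 -0.1887  0.0608] f [ 0.9 -0.9 -0.7] w 0.29 g 68.7
stage2 hit=False t 68.0 tcp [ 0.6348 -0.1887  0.049 ] f [-4.8  0.9 11.9] w 0.288 g 70.5
turned t 68.8 tcp [ 0.636  -0.1887  0.0491] f [ 3.7 -0.2 -0.6] w 0.29 g 68.8
off t 69.8 tcp [ 0.634  -0.1885  0.138 ] f [-0.3 -0.4 -0.2] w 0.483 g 0.0
```

```bash
cat > t.py <<'E'
from k import *
def wrap(a): return (a+np.pi/2)%np.pi-np.pi/2
def tool(g,name):
    c,a,s,P,p,m=block(g,.032,name,rad=.08); a=wrap(a); print(name,c.round(4),np.degrees(a).round(1),np.round(s,1)); return c,a
def pocket(g,name,nominal):
    P,p,X=look(g,.022,name,up=.05)
    m=((X[:,:,2]<.0195)&(X[:,:,2]>.003)&(np.hypot(X[:,:,0]-g[0],X[:,:,1]-g[1])<.06)).astype(np.uint8)
    m=cv2.medianBlur(m,3); k=int(13*P['fx']/.19/1e3*(1.5 if nominal>30 else 1))|1
    o=cv2.morphologyEx(m,cv2.MORPH_OPEN,cv2.getStructuringElement(cv2.MORPH_ELLIPSE,(k,k)))
    n,lab,s_,_=cv2.connectedComponentsWithStats(o); o=(lab==1+np.argmax(s_[1:,4])).astype(np.uint8)
    cn=max(cv2.findContours(o,0,cv2.CHAIN_APPROX_NONE)[0],key=cv2.contourArea)[:,0]
    (cx,cy),(w,h),a=cv2.minAreaRect(np.float32(cast(P,cn,.022)[:,:2]*1e3)); a=np.radians(a)
    if h>w: a+=np.pi/2; w,h=h,w
    a=wrap(a)
    c2=max(cv2.findContours(m*(cv2.dilate(o,np.ones((41,41)))),0,cv2.CHAIN_APPROX_NONE)[0],key=cv2.contourArea)[:,0]
    e=np.array([np.cos(a),np.sin(a)]); r=(cast(P,c2,.022)[:,:2]-np.array([cx,cy])/1e3)@e
    print(name,np.round([cx,cy],1),np.degrees(a).round(1),np.round([w,h],1),'extent',r.min().round(4),r.max().round(4))
    cv2.drawContours(q:=p[:,:,::-1].copy(),[cn],-1,(0,0,255),1); cv2.imwrite(f'pics/{name}_o.png',q[20:320,100:460])
    return np.array([cx,cy])/1e3-B,a
E
python3 - <<'E'
from t import *
bot.movep([.5,.2,.2],rot(0)); bot.gripper_to(.7)
a=pocket([.505,.253],'pm',40); b=pocket([.52,.338],'pw',20); print(a,b)
cv2.imwrite('pics/m5.png',np.hstack([cv2.imread('pics/pm_o.png'),cv2.imread('pics/pw_o.png')])); st()
E
```

```text
pm [498.8 259.4] -12.5 [75.6 42.2] extent -0.0379 0.0513
pw [525.2 340.6] -12.7 [105.4  22.4] extent -0.0529 0.0531
(array([0.49808409, 0.2597184 ]), np.float64(-0.21871277031302938)) (array([0.52454969, 0.34092943]), np.float64(-0.22207487803120074))
 t 73.9 tcp [0.46   0.3371 0.0722] f [ 0.2 -0.7  0.9] w 0.7 g 0.0
```

View pics/m5.png

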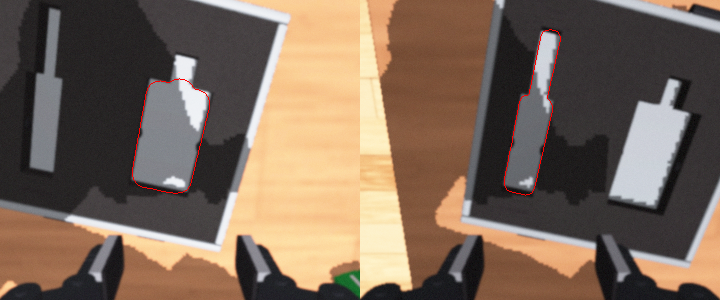

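```bash
cat >> t.py <<'E'
PK={'w':(np.array([.5053,.3451]),-.22),'m':(np.array([.4961,.2601]),-.22)}
def deliver(n,g,op):
    xy,yaw=PK[n]; c,a=tool(g,'t'+n); k=np.pi
    grasp(c,a+k,.017,op,90,.09); s=st('grip'); zo=s['tool_pos'][2]
    bot.movel([*c,.18]); s=st('lifted')
    bot.movep([*xy,.18],rot(yaw+k)); e=settle(xy,.008+zo+.022); st('above')
    t=np.array([*xy,.008+zo])+e
    hit=bot.movel(t+[0,0,.0105],max_speed=.03,contact_N=10); s=st(f'stage1 hit={hit}')
    if hit: return False
    hit=bot.movel(t-[0,0,.001],max_speed=.03,contact_N=45); s=st(f'stage2 hit={hit}')
    return s['tool_pos'][2]-zo-.008<.003
E
python3 - <<'E'
from t import *
bot.movep([.42,.2,.2],rot(0)); bot.movep([.42,-.25,.2],rot(0))
print(deliver('w',[.45,-.297],.45))
E
```

```text
tw [ 0.4355 -0.2993] -14.3 [62.8 20.8]
grip t 81.7 tcp [ 0.4363 -0.2996  0.0183] f [-0.4  0.   6.6] w 0.208 g 89.0
lifted t 83.0 tcp [ 0.4349 -0.299   0.1789] f [0.6 1.  0.2] w 0.211 g 88.3
above t 86.8 tcp [0.5048 0.3446 0.0472] f [ 0.2  1.  -0.4] w 0.204 g 88.4
stage1 hit=False t 87.3 tcp [0.5051 0.3452 0.0356] f [0.3 1.5 0.2] w 0.205 g 88.3
stage2 hit=False t 87.9 tcp [0.5053 0.345  0.0262] f [-3.  -0.1 12.8] w 0.207 g 90.2
True
```

```bash
python3 - <<'E'
from t import *
s=bot.get_state(); bot.gripper_to(.33); bot.movel(s['tool_pos']+[0,0,.12]); st('rel')
c,a,sz,P,p,m=block([.505,.345],.040,'chkw',tol=.007); print(c,np.degrees(wrap(a)),sz)
bot.movel([.42,.3,.2]); bot.movep([.5,-.35,.2],rot(0))
print(deliver('m',[.615,-.368],.75))
E
```

```text
rel t 89.1 tcp [0.5047 0.3445 0.1451] f [-0.3  0.3  0.5] w 0.328 g 0.0
[0.50449586 0.345558  ] -12.575492858886724 (62.81155776977539, 20.79898452758789)
tm [ 0.6132 -0.3684] 19.2 [68.8 39.3]
grip t 100.7 tcp [ 0.6141 -0.3687  0.0188] f [-0.3  0.7  6. ] w 0.438 g 92.2
lifted t 101.9 tcp [ 0.6125 -0.368   0.1784] f [-0.6  0.6 -2. ] w 0.443 g 91.4
above t 105.7 tcp [0.4956 0.2597 0.0479] f [ 0.5  0.6 -1.2] w 0.44 g 91.4
stage1 hit=False t 106.2 tcp [0.4959 0.2601 0.0363] f [ 0.5  1.1 -1. ] w 0.439 g 91.5
stage2 hit=False t 106.8 tcp [0.4962 0.26   0.0267] f [-3.2  0.1 13.4] w 0.435 g 93.2
True
```

```bash
python3 - <<'E'
from t import *
s=bot.get_state(); bot.gripper_to(.58); bot.movel(s['tool_pos']+[0,0,.12]); bot.gripper_to(.6); st('rel')
def chk(g,zt,n):
    P,p,X=look(g,zt,n); m=(np.abs(X[:,:,2]-zt)<.02)&(np.hypot(X[:,:,0]-g[0],X[:,:,1]-g[1])<.008)
    c,a,sz,*_=block(g,zt,n,tol=.007,rad=.06); print(n,c.round(4),'yaw',np.degrees(wrap(a)).round(1),np.round(sz,1),'top z',np.median(X[m][:,2]).round(4),'want',zt)
chk(PK['m'][0],.040,'fm'); chk(PK['w'][0],.040,'fw')
bot.movel([.45,.25,.2])
for i in (3,2,1,0): chk(SH[i],.074,f'f{i}')
bot.movel([.5,-.2,.25]); bot.movep([.25,-.5,.25],rot(0)); shot('end','top'); st()
q=cv2.imread('pics/end.png'); cv2.imwrite('pics/end_c.png',cv2.resize(q[90:340,100:480],None,fx=2,fy=2))
E
```

```text
rel t 108.2 tcp [0.4958 0.2597 0.1457] f [0.4 0.4 0.1] w 0.603 g 0.0
fm [0.4958 0.2602] yaw -12.5 [69.  39.4] top z 0.0407 want 0.04
fw [0.5045 0.3456] yaw -12.7 [62.9 20.8] top z 0.0398 want 0.04
f3 [0.6444 0.0659] yaw -1.0 [49.5 25.5] top z 0.074 want 0.074
f2 [ 0.6412 -0.0188] yaw -1.3 [49.5 25.3] top z 0.0738 want 0.074
f1 [ 0.6391 -0.1043] yaw -1.2 [49.6 25.3] top z 0.074 want 0.074
f0 [ 0.6359 -0.1888] yaw -0.8 [49.6 25.6] top z 0.0738 want 0.074
 t 122.8 tcp [ 0.251  -0.4995  0.25  ] f [ 0.5 -0.3 -0. ] w 0.601 g 0.0
```

View pics/end_c.png

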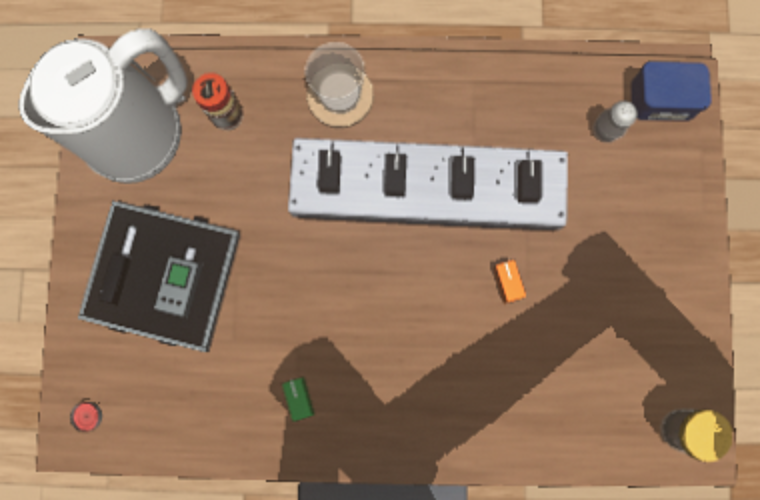

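The picture shows four knobs on the panel with their pointers at the off marks (crop px 329/397/463/530, about 170). The wrench (118,268) and meter (178,282) are in their cutouts. The jar, shaker and look-alikes have not moved.

```bash
python3 -c "
from cell import bot
print(bot.sign_off())"
```

```text
the job is handed in; nothing more can be done
None
```

I handed the job in at about 123 s: all four knobs are snapped home and turned to off, the wrench and meter are pressed home in their cutouts, and the jar, shaker and look-alikes were left alone; sign-off gave no verdict, but my last camera checks put every part within the stated limits.

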